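# Take the weighed rock core out of the balance and chock the row

### The job

The rock core in the balance has been weighed: lift it out through the round port in the top of the draft shield, without knocking the shield or leaning on the pan with the gripper. Lay it gently on its side on the specimen tray as the next one in the row of cores, then close the row up against the stop with the yellow chock, its sloping face square against the middle of that core, so that the cores are left close together and in line and nothing can roll apart. Leave everything else on the bench as it stands.

Things in the scene. Friction and masses are not known exactly. Their poses are not given: they have to be found in the camera images.
- core: the weighed rock core, buff stone with a blue painted band: solid cylinder 50 mm in diameter, 100 mm long, about 0.5 kg. Origin at its centre; its own y is the cylinder's axis. It starts lying level in the cradle on the balance pan, its axis along the balance's y
- core_a: grey rock core with a red band, 50 mm diameter x 100 mm, origin at its centre, own y along its axis; lies on the tray nearest the stop
- core_b: light grey rock core with a red band, 50 mm diameter x 100 mm, origin at its centre, own y along its axis; lies on the tray next to core_a, on the robot's side of it; up to 3 mm of gap between them at the start
- chock: loose yellow hard-rubber wedge chock, 80 mm long (x) x 50 wide (y) x 38 high, 0.16 kg, flat on the bench. Origin: centre of its underside. The toe, 4 mm high, is at x = +40 mm; from it the sloping face rises at 45 degrees to full height at x = 6 mm. Standing on one surface with a core, the face touches it when the core's axis is 54.4 mm ahead of the origin in x
- chock_grip (a point): on the chock, x = -18 mm, 24 mm above its underside: middle of its plain block end (x = -40 to 6 mm), which has upright sides 50 mm apart in y, good to grip
- tray: fixed specimen tray, steel plate 330 mm (x) x 170 (y); side edges 12 mm high at y = +-83 mm. Flat green rubber mat, its top 10 mm above the bench, x = -151 to 135 mm. Origin: centre of its underside, on the bench. The row of cores lies along x on the centre line (y = 0), core axes along y, core_a by the stop at the far (+x) end; it grows toward -x, where the tray is open
- stop (a point): middle of the foot of the tray's steel stop, at mat height: its face is upright at tray x = 140 mm, 160 mm wide and 36 mm high above the mat
- balance: precision balance, fixed, white housing 300 mm (x) x 205 mm (y) x 70 mm high, its display toward -x. Origin on the bench under the middle of the housing; the axis of the port and of the pan is at x = 45 mm, y = 0
- shield: the balance's fixed draft shield: glass box 186 mm (x) x 196 (y) over the pan. Its grey top plate, 6 mm thick, top face 168 mm above the bench, has the open round port, 150 mm diameter, with a flat black rim 2.5 mm high. Origin: centre of the port in the plate's top face; axes as the balance's. The core's axis starts 36 mm below that face
- pan: the balance's fixed steel pan, 120 mm diameter, top 84 mm above the bench; origin: centre of its underside, below the port's centre. On it an aluminium V cradle, 70 mm long (y), 46 mm wide at its foot, 38 or less above that, holds the core with its axis 132 mm above the bench. The V ends 113 mm above the bench: the core's sides are free to grip
- cover: grey disc cover of the port, 160 mm diameter x 6 mm with a black knob, lying loose on the bench (bystander)
- caliper: digital caliper, 200 mm long, lying loose on the bench, origin under its middle (bystander)
- bottle0: clear water bottle with blue cap, 66 mm diameter x 190 mm, standing; origin under its base (bystander)
- bottle1: another such bottle (bystander)
- bottle2: another such bottle (bystander)
- wire_brush: brush, 200 mm long, lying on the bench (bystander)
Not all that is in view belongs to the job. What is shaped like the core_b but brown or green is not meant. Leave any green or turquoise look-alike of the core alone.

How it is judged:
By the outcome, as a careful person would: the job done as asked, in the order asked, and still so for the second after the job is handed in, with the robot touching nothing.
It also fails if it takes over 64 s, if anything falls off the work surface, if the arm or the gripper's body presses on something with over 40 N, if the wrist force passes 120 N, or if a joint passes its speed limit or range.

### The arm

A 6-joint arm with a two-finger parallel gripper is mounted at the origin on the work surface. World frame = base frame: x ahead of the robot, y to its left, z up, the work surface at z = 0. Lengths are in m, angles in rad, forces in N, time in s.
With the tool pointing down it reaches from about 0.275 to 1 m from the base axis. Payload 8.4 kg.
Tool frame: the origin (TCP) lies midway between the tips of the shut fingers; the grasp point (between the pads) lies 19 mm behind it (bot.hold_point_z is the distance from the TCP to the grasp point, in m); z points along the fingers, x is the direction in which the jaws open and shut, and the axes are right-handed (so a half turn about z gives the same grasp; the last joint's range is limited). The gripper opens to 85 mm and grips with 20 to 120 N. Pads are 22 mm wide; open, the fingers measure 114 mm over their backs; the gripper's body (76 mm by 85 mm) begins 54 mm behind the grasp point. The pads swing forward as they close: fully open they stand 13 mm farther back than shut.
Start: joints at [1.251, 0.353, 1.633, -0, 1.155, -0.002], TCP at [0.195, 0.594, 0.231] pointing down, gripper open.
Joint ranges: [-2.63, 2.63], [-0.92, 2.1], [0.06, 2.66], [-1.3, 4.44], [0, 2.69], [-3.02, 3.02]. Speed limits (rad/s): [2.22, 2.22, 2.79, 3.14, 3.14, 3.14].

### API

Orientations are given as a unit quaternion [w, x, y, z].
In Python, from bench import bot gives the robot as it stands.
- The arm moves only by the tool arm_command, never from a script. Its argument "targets" is a list of rows, each an object of numbers: "dx", "dy", "dz": the shift along the tool's x, y, z as a fraction of full scale; "rx", "ry", "rz": the turn, a rotation vector about the tool's x, y, z as a fraction of full scale; "gripper": the opening, from 0 (shut) to 1 (fully open). In form: [{"dx": .., "dy": .., "dz": .., "rx": .., "ry": .., "rz": .., "gripper": ..}, ...]. A call has 1 to 20 rows; each row is the pose to reach, as a shift and turn from the pose commanded when the call began, along the tool's axes at that moment; what a row does not reach only later rows make up. Full scale, the value 1, is 0.75 m for a shift and 90 degrees for a turn. A row lasts 1/10 s, in which the tool goes at most 50 mm and 8.59 degrees, less where a joint would pass 70% of its speed; a pose out of reach is approached as far as the arm can. A call with a number of a shift or a turn outside -1 to 1 is refused whole. A call with a gripper value outside its range is refused whole. The fingers move at their own pace and stop on an object; the grip force is fixed at half the most. Time passes only in rows, so rows that repeat a pose let the fingers close. It gives the time, the measured TCP pose, the force and the opening at its end, in the units of the state.
- bot.observe(): the state, without advancing time (a new reading comes with each control period).
- bot.capture(name): name is "scene" or "top" or "wrist"; returns a dict with "color" (420x560x3 uint8, blue, green, red), "fx", "fy", "cx", "cy" (pixels), "rvec" (rotation vector, rad) and "tvec" (3), from world to camera coordinates, as OpenCV has them. Camera axes: x right, y down, z forward; pixel columns grow to the right and rows downward; lengths in m; the calibration is good to about 2 mm. A picture is of the moment at which its call begins. There is no depth.
- bot.finish_job(): hands the job in, once; it reports no verdict.
Trained networks look in the newest picture that a camera, given by its name, has taken for a name from the list of things; names that differ only in an ending like _2 or _b are one class to them, and where a whole thing is asked for, a point or a joint stands for the part that bears it (a point fixed in the world has none). Each returns a list of dicts, best first, with "conf" (0 to 1); they miss things now and then, are a little off and sometimes report something else, mostly with a low value. They report only what shows in the picture. A call takes as long as a camera call. They do not tell look-alikes from the thing itself.
- bot.look_for(thing, camera): "point" ([column, row] in pixels, amid what is visible of it).
- bot.trace(thing, camera): "pixels" (420x560 bool, what is visible of it) and "point" ([column, row] in pixels, amid what is visible of it).
- bot.pinpoint(thing, camera): "point" ([column, row] in pixels: a listed point, or the origin of a listed thing).
The state is a dict: "time_s": time; "q": joint angles; "joint_vel": joint speeds; "effort": joint torques, N m; "tool_pos": TCP position; "ee_rot": TCP orientation; "ft_force": force on the tool from outside, world axes, zero at the start; "moment": the same for the moment, N m; "finger_gap": finger opening in m.
Only numpy, scipy, OpenCV 4.12 (cv2) and the standard library are available. Lean on these libraries where they do the work, as an engineer would, in place of code of your own. Each camera call takes 0.05 s, during which the arm holds its last target. There are 200 camera calls.

## Working session

There is one attempt and no reset: what is moved stays moved. The work goes in short steps, Python scripts to look and compute and a tool call to move; the robot and the scene stay as the last step left them, time stands still between calls to the robot, and variables do not carry over. Pictures are saved under pics/ and viewed, about 8 in all and at most 12, crops included, and the job is handed in when it is done.

Besides the shell and the picture viewer there is one more tool, called after "Emit:" as name(argument=value, ...) on one line, values as JSON. arm_command: Moves the arm, as the interface text tells. Its arguments: {"type":"object","properties":{"targets":{"type":"array","items":{"type":"object","properties":{"dx":{"type":"number","minimum":-1,"maximum":1},"dy":{"type":"number","minimum":-1,"maximum":1},"dz":{"type":"number","minimum":-1,"maximum":1},"rx":{"type":"number","minimum":-1,"maximum":1},"ry":{"type":"number","minimum":-1,"maximum":1},"rz":{"type":"number","minimum":-1,"maximum":1},"gripper":{"type":"number"}}}}},"required":["targets"]}

```bash
mkdir -p pics; ls
cat > h.py <<'E'
import numpy as np, cv2, json
from bench import bot
from scipy.spatial.transform import Rotation as R
def cam(c): return R.from_rotvec(np.ravel(c["rvec"])).as_matrix(), np.ravel(c["tvec"]).astype(float)
def ray(c,p):
    Rm,t=cam(c); d=Rm.T@np.array([(p[0]-c["cx"])/c["fx"],(p[1]-c["cy"])/c["fy"],1]); return -Rm.T@t, d/np.linalg.norm(d)
def onz(c,p,z):
    o,d=ray(c,p); return o+d*(z-o[2])/d[2]
def proj(c,P):
    Rm,t=cam(c); X=np.atleast_2d(P)@Rm.T+t; return np.c_[X[:,0]/X[:,2]*c["fx"]+c["cx"],X[:,1]/X[:,2]*c["fy"]+c["cy"]]
def tri(rays):
    A=np.zeros((3,3));b=np.zeros(3)
    for o,d in rays:
        M=np.eye(3)-np.outer(d,d);A+=M;b+=M@o
    return np.linalg.solve(A,b)
E
python3 - <<'E'
from h import *
C={n:bot.capture(n) for n in("scene","top","wrist")}
for n in C: cv2.imwrite(f"pics/{n}0.png",C[n]["color"]); print(n,-cam(C[n])[0].T@cam(C[n])[1])
cv2.imwrite("pics/st.png",cv2.resize(np.hstack([C["scene"]["color"],C["top"]["color"]]),(800,300)))
for t in["core","core_b","chock","chock_grip","tray","stop","balance","shield","pan","cover","caliper","bottle0","wire_brush"]:
  for n in("scene","top"):
    print(t,n,[(np.round(d["point"]).tolist(),round(float(d["conf"]),2)) for d in bot.pinpoint(t,n)])
s=bot.observe();print(s)
E
```

```text
pics
scene [1.51057734 0.16927644 1.23280072]
top [0.20872162 0.00774454 1.81527425]
wrist [0.13135467 0.61399161 0.37438956]
core scene [([368.0, 260.0], 0.74), ([380.0, 183.0], 0.67), ([229.0, 166.0], 0.63), ([367.0, 245.0], 0.61), ([322.0, 234.0], 0.59), ([198.0, 160.0], 0.59), ([197.0, 213.0], 0.56)]
core top [([367.0, 188.0], 0.93), ([366.0, 278.0], 0.76), ([213.0, 182.0], 0.75), ([404.0, 287.0], 0.74), ([209.0, 194.0], 0.72), ([198.0, 283.0], 0.72), ([257.0, 206.0], 0.62)]
core_b scene [([368.0, 260.0], 0.74), ([380.0, 183.0], 0.67), ([229.0, 166.0], 0.63), ([367.0, 245.0], 0.61), ([322.0, 234.0], 0.59), ([198.0, 160.0], 0.59), ([197.0, 213.0], 0.56)]
core_b top [([367.0, 188.0], 0.93), ([366.0, 278.0], 0.76), ([213.0, 182.0], 0.75), ([404.0, 287.0], 0.74), ([209.0, 194.0], 0.72), ([198.0, 283.0], 0.72), ([257.0, 206.0], 0.62)]
chock scene [([290.0, 220.0], 0.79)]
chock top [([283.0, 229.0], 0.73), ([286.0, 225.0], 0.61)]
chock_grip scene [([288.0, 210.0], 0.57)]
chock_grip top [([284.0, 225.0], 0.61)]
tray scene [([367.0, 236.0], 0.65)]
tray top [([214.0, 180.0], 0.48)]
stop s
[... 695 characters left out ...]
], 0.96), ([151.0, 245.0], 0.2)]
{'time_s': 1.45, 'q': array([ 1.25058444e+00,  3.52963127e-01,  1.63343158e+00, -1.66327721e-05,
        1.15519689e+00, -2.39910121e-03]), 'joint_vel': array([-0.00126536,  0.00155624, -0.000508  , -0.00029911, -0.00058802,
       -0.00103409]), 'effort': array([-9.49837377e-04, -6.05168080e+01, -3.42436337e+01, -9.96997437e-05,
        1.17889635e-03,  5.70916166e-05]), 'tool_pos': array([0.1953063 , 0.5936868 , 0.23129048]), 'ee_rot': array([5.86371211e-06, 8.10087419e-01, 5.86309111e-01, 4.87726720e-06]), 'ft_force': array([-0.5000296 , -0.62118477,  0.22737094]), 'moment': array([-0.02554887,  0.01834118,  0.00641426]), 'finger_gap': 0.08542707699263015}
```

View pics/top0.png

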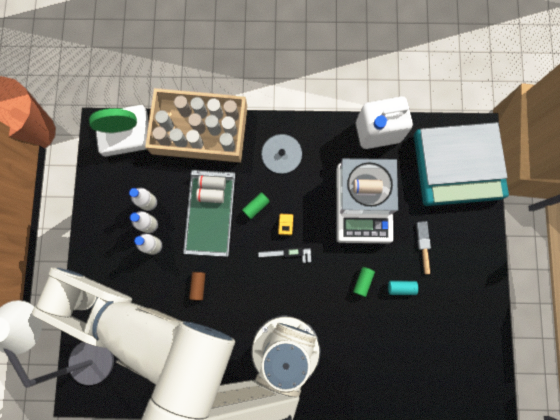

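View pics/scene0.png

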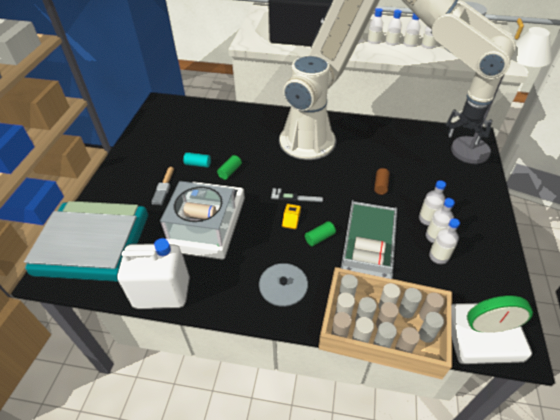

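```bash
cat >> h.py <<'E'
def masks(c,lo,hi):
    h=cv2.cvtColor(c["color"],cv2.COLOR_BGR2HSV); return cv2.inRange(h,lo,hi)
E
python3 - <<'E'
from h import *
c=bot.capture("top"); print(c["fx"],c["cx"],c["cy"])
for n,p,z in[("core",(368,187),.132),("port",(371,184),.168),("traya",(211,183),.035),("trayb",(210,196),.035),("stop",(212,173),.03),("tray_c",(209,213),.01),("traytl",(190,172),.01),("traytr",(234,172),.01),("traybl",(185,254),.01),("traybr",(229,254),.01),("chock",(286,224),.03),("cover",(283,153),.0),("caliper",(286,254),.0),("bottle",(146,245),0.1),("grn",(256,206),.02),("grn2",(364,282),.02)]:
  print(n,onz(c,p,z).round(3))
w=bot.capture("wrist"); print(w["fx"],w["cx"],w["cy"]); Rm,t=cam(w); s=bot.observe(); q=s["ee_rot"]; Rt=R.from_quat([q[1],q[2],q[3],q[0]]).as_matrix()
print("cam in tool",(Rt.T@(-Rm.T@t-s["tool_pos"])).round(4),"\n",(Rt.T@Rm.T).round(3)); print(Rt.round(3))
im=c["color"][150:270,170:410]; cv2.imwrite("pics/crop1.png",cv2.resize(im,None,fx=3.3,fy=3.3,interpolation=2))
E
```

```text
469.80608378029785 281.2853986782795 214.18069948546233
core [ 0.602 -0.293  0.132]
port [ 0.605 -0.297  0.168]
traya [0.63  0.3   0.035]
trayb [0.578 0.302 0.035]
stop [0.671 0.299 0.03 ]
tray_c [0.516 0.307 0.01 ]
traytl [0.679 0.389 0.01 ]
traytr [0.682 0.215 0.01 ]
traybl [0.354 0.392 0.01 ]
traybr [0.357 0.223 0.01 ]
chock [0.475 0.005 0.03 ]
cover [0.766 0.022 0.   ]
caliper [0.362 0.003 0.   ]
bottle [0.377 0.518 0.1  ]
grn [0.545 0.123 0.02 ]
grn2 [ 0.26  -0.293  0.02 ]
333.16672892262284 280.5836126593883 209.8232927874807
cam in tool [-0.0005 -0.0671 -0.1437] 
 [[ 1.    -0.     0.001]
 [ 0.     0.964  0.266]
 [-0.001 -0.266  0.964]]
[[ 0.313  0.95   0.   ]
 [ 0.95  -0.313  0.   ]
 [ 0.     0.    -1.   ]]
```

View pics/crop1.png

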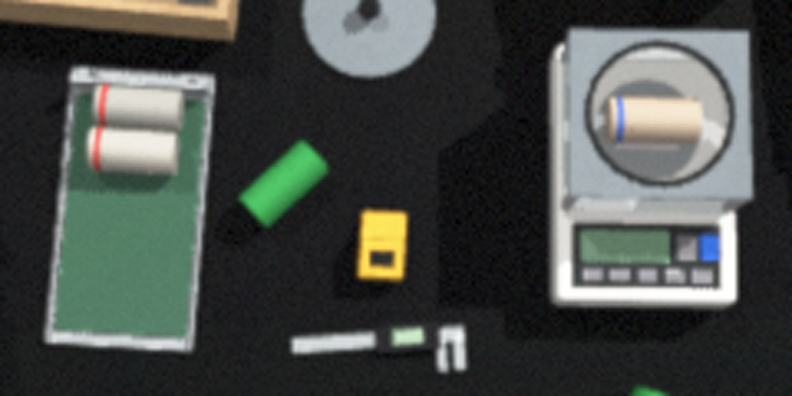

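Core candidates in the top picture:
- **Chosen:** the buff core with the blue band inside the port (368,186).
- **Rejected by colour:** green (256,206) and (364,282), turquoise (403,287), brown (197,286).
- **Rejected by place:** the red-banded tray cores (211,182) and (210,195), and the ones in the wooden box.

The close crop confirms the blue band. I'll use the wrist camera over the tray next.

Emit:
arm_command(targets=[{"dz":-0.17},{"dz":-0.17},{"dz":-0.17},{"dx":-0.14,"dy":0.5,"dz":-0.17,"rz":0.798},{"dx":-0.14,"dy":0.5,"dz":-0.17,"rz":0.798},{"dx":-0.14,"dy":0.5,"dz":-0.17,"rz":0.798},{"dx":-0.14,"dy":0.5,"dz":-0.17,"rz":0.798},{"dx":-0.14,"dy":0.5,"dz":-0.17,"rz":0.798},{"dx":-0.14,"dy":0.5,"dz":-0.17,"rz":0.798},{"dx":-0.14,"dy":0.5,"dz":-0.17,"rz":0.798},{"dx":-0.14,"dy":0.5,"dz":-0.17,"rz":0.798},{"dx":-0.14,"dy":0.5,"dz":-0.17,"rz":0.798},{"dx":-0.14,"dy":0.5,"dz":-0.17,"rz":0.798},{"dx":-0.14,"dy":0.5,"dz":-0.17,"rz":0.798}])

```text
schema error: expected keys dx, dy, dz, rx, ry, rz, gripper
```

Run:
```python
from h import *
c=bot.capture("wrist"); cv2.imwrite("pics/w1.png",c["color"]); np.save("w1.npy",c,allow_pickle=True)
for t in("core_b","stop","tray","chock","chock_grip"):
  print(t,[(np.round(d["point"],1).tolist(),round(float(d["conf"]),2),onz(c,d["point"],dict(core_b=.035,stop=.01,tray=0,chock=0,chock_grip=.024)[t]).round(4).tolist()) for d in bot.pinpoint(t,"wrist")])
print(bot.observe()["tool_pos"],bot.observe()["ee_rot"],bot.observe()["q"])
```

```text
core_b [([79.9, 283.0], 0.79, [0.2313, 0.3436, 0.035])]
stop []
tray []
chock []
chock_grip []
[0.19528271 0.59372156 0.23127481] [2.36188757e-06 8.10075899e-01 5.86325027e-01 4.01431966e-06] [ 1.25063410e+00  3.53015472e-01  1.63339182e+00 -9.31832392e-06
  1.15518161e+00 -2.39168145e-03]
```

View pics/w1.png

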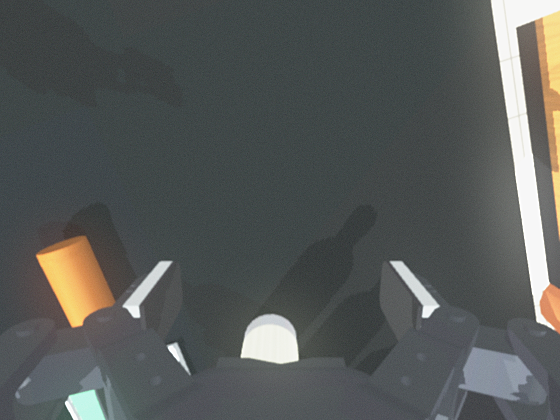

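The move was refused because every row needs all keys. This wrist view (pre-move) shows the brown core at (80,280) and that the fingers hide rows below ~280, so I'll aim with the tray under the camera.

Emit:
arm_command(targets=[{"dx":0,"dy":0,"dz":-0.17,"rx":0,"ry":0,"rz":0,"gripper":1},{"dx":0,"dy":0,"dz":-0.17,"rx":0,"ry":0,"rz":0,"gripper":1},{"dx":-0.3,"dy":0.55,"dz":-0.17,"rx":0,"ry":0,"rz":0.798,"gripper":1},{"dx":-0.3,"dy":0.55,"dz":-0.17,"rx":0,"ry":0,"rz":0.798,"gripper":1},{"dx":-0.3,"dy":0.55,"dz":-0.17,"rx":0,"ry":0,"rz":0.798,"gripper":1},{"dx":-0.3,"dy":0.55,"dz":-0.17,"rx":0,"ry":0,"rz":0.798,"gripper":1},{"dx":-0.3,"dy":0.55,"dz":-0.17,"rx":0,"ry":0,"rz":0.798,"gripper":1},{"dx":-0.3,"dy":0.55,"dz":-0.17,"rx":0,"ry":0,"rz":0.798,"gripper":1},{"dx":-0.3,"dy":0.55,"dz":-0.17,"rx":0,"ry":0,"rz":0.798,"gripper":1},{"dx":-0.3,"dy":0.55,"dz":-0.17,"rx":0,"ry":0,"rz":0.798,"gripper":1},{"dx":-0.3,"dy":0.55,"dz":-0.17,"rx":0,"ry":0,"rz":0.798,"gripper":1},{"dx":-0.3,"dy":0.55,"dz":-0.17,"rx":0,"ry":0,"rz":0.798,"gripper":1},{"dx":-0.3,"dy":0.55,"dz":-0.17,"rx":0,"ry":0,"rz":0.798,"gripper":1},{"dx":-0.3,"dy":0.55,"dz":-0.17,"rx":0,"ry":0,"rz":0.798,"gripper":1},{"dx":-0.3,"dy":0.55,"dz":-0.17,"rx":0,"ry":0,"rz":0.798,"gripper":1}])

```text
time_s: 3.35
tool_pos: [0.5161, 0.2519, 0.3587]
ee_rot: [-0.0, 1.0, 0.0, -0.0]
ft_force: [-0.5, 0.1, -0.2]
finger_gap: 0.0853
```

Run:
```python
from h import *
c=bot.capture("wrist"); cv2.imwrite("pics/w2.png",c["color"]); np.save("w2.npy",c,allow_pickle=True)
for t in("core_b","stop","tray","chock","chock_grip"):
  print(t,[(np.round(d["point"],1).tolist(),round(float(d["conf"]),2),onz(c,d["point"],dict(core_b=.035,stop=.01,tray=0,chock=0,chock_grip=.024)[t]).round(4).tolist()) for d in bot.pinpoint(t,"wrist")])
print(bot.observe()["tool_pos"],bot.observe()["ee_rot"],bot.observe()["q"])
```

```text
core_b [([367.3, 131.2], 0.87, [0.6348, 0.3016, 0.035]), ([75.3, 103.4], 0.74, [0.2418, 0.3377, 0.035]), ([327.6, 130.5], 0.65, [0.5805, 0.3025, 0.035]), ([300.3, 247.6], 0.59, [0.546, 0.1313, 0.035])]
stop [([380.5, 133.8], 0.64, [0.6605, 0.297, 0.01])]
tray [([281.6, 126.7], 0.82, [0.5178, 0.3067, 0.0])]
chock [([257.9, 307.9], 0.82, [0.4778, 0.0074, 0.0]), ([247.4, 314.4], 0.48, [0.4596, -0.0051, 0.0])]
chock_grip [([248.1, 316.4], 0.69, [0.4633, 0.0066, 0.024])]
[0.51640392 0.25167546 0.35879822] [-2.06817421e-05  9.99999957e-01  2.93569235e-04 -1.37653207e-05] [4.50845417e-01 1.77638900e-01 1.58497465e+00 5.01438566e-05
 1.37898588e+00 4.50248719e-01]
```

View pics/w2.png

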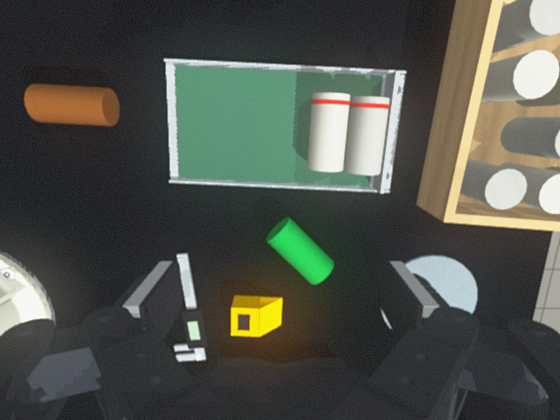

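Wrist view: tray spans (165..404, 60..193), with core_b at (328,131) and core_a at (367,131) by the stop. The chock is at (257,315) with its toe toward +x. The green and brown look-alikes are elsewhere. Next I'll take close views of the chock and then the balance.

Emit:
arm_command(targets=[{"dx":-0.05,"dy":0.41,"dz":0.13,"rx":0,"ry":0,"rz":0,"gripper":1},{"dx":-0.05,"dy":0.41,"dz":0.13,"rx":0,"ry":0,"rz":0,"gripper":1},{"dx":-0.05,"dy":0.41,"dz":0.13,"rx":0,"ry":0,"rz":0,"gripper":1},{"dx":-0.05,"dy":0.41,"dz":0.13,"rx":0,"ry":0,"rz":0,"gripper":1},{"dx":-0.05,"dy":0.41,"dz":0.13,"rx":0,"ry":0,"rz":0,"gripper":1},{"dx":-0.05,"dy":0.41,"dz":0.13,"rx":0,"ry":0,"rz":0,"gripper":1},{"dx":-0.05,"dy":0.41,"dz":0.13,"rx":0,"ry":0,"rz":0,"gripper":1},{"dx":-0.05,"dy":0.41,"dz":0.13,"rx":0,"ry":0,"rz":0,"gripper":1},{"dx":-0.05,"dy":0.41,"dz":0.13,"rx":0,"ry":0,"rz":0,"gripper":1},{"dx":-0.05,"dy":0.41,"dz":0.13,"rx":0,"ry":0,"rz":0,"gripper":1}])

```text
time_s: 4.65
tool_pos: [0.4797, -0.0555, 0.2617]
ee_rot: [-0.0, 1.0, 0.0, 0.0]
ft_force: [-0.5, -0.4, -0.6]
finger_gap: 0.0851
```

Run:
```python
from h import *
def world(c,m,z):
    ys,xs=np.nonzero(m); k=cv2.findContours(m,cv2.RETR_EXTERNAL,cv2.CHAIN_APPROX_NONE)[0]; k=max(k,key=cv2.contourArea)[:,0]
    return np.array([onz(c,p,z)[:2] for p in k])
c=bot.capture("wrist"); cv2.imwrite("pics/w3.png",c["color"]); np.save("w3.npy",c,allow_pickle=True)
for t in("chock","chock_grip"):
  print(t,[(np.round(d["point"],1).tolist(),round(float(d["conf"]),2),onz(c,d["point"],dict(chock=0,chock_grip=.024)[t]).round(4).tolist()) for d in bot.pinpoint(t,"wrist")])
m=masks(c,(20,120,60),(35,255,255)); k=max(cv2.findContours(m,0,1)[0],key=cv2.contourArea); print("px area",cv2.contourArea(k)); 
print("poly",[(p[0].tolist(),onz(c,p[0],0).round(4)[:2].tolist(),onz(c,p[0],.038).round(4)[:2].tolist()) for p in cv2.approxPolyDP(k,3,True)])
print(bot.observe()["tool_pos"])
# tray from w2
c=np.load("w2.npy",allow_pickle=True).item()
m=masks(c,(60,60,30),(85,255,255)); m[:50]=0; m[200:]=0; m=cv2.morphologyEx(m,cv2.MORPH_OPEN,np.ones((3,3)))
k=max(cv2.findContours(m,0,1)[0],key=cv2.contourArea); r=np.array([onz(c,p[0],.01)[:2] for p in k]); print("mat bounds",r.min(0),r.max(0))
rows={}
for col in range(190,300,5):
    y=np.nonzero(m[:,col])[0]; rows.setdefault('hi',[]).append(onz(c,(col,y.min()-.5),.01)[:2]); rows.setdefault('lo',[]).append(onz(c,(col,y.max()+.5),.01)[:2])
for row in range(75,175,5):
    x=np.nonzero(m[row])[0]; rows.setdefault('left',[]).append(onz(c,(x.min()-.5,row),.01)[:2][::-1])
for n,a in rows.items():
    a=np.array(a);f=np.polyfit(a[:,0],a[:,1],1);print(n,f.round(4), a[:,1].std().round(4), np.polyval(f,.516 if n!='left' else .307).round(4))
w=masks(c,(0,0,150),(180,45,255)); w[:85]=0;w[180:]=0;w[:,:305]=0;w[:,400:]=0
for row in(110,130,150,165): print(row,[tuple(g[[0,-1]]) for g in np.split(np.nonzero(w[row])[0],np.nonzero(np.diff(np.nonzero(w[row])[0])>1)[0]+1)])
cv2.imwrite("pics/tr.png",cv2.resize(c["color"][50:200,150:420],None,fx=2.9,fy=2.9,interpolation=2))
```

```text
chock [([281.5, 121.5], 0.78, [0.4813, 0.0075, 0.0])]
chock_grip [([261.7, 122.1], 0.97, [0.4593, 0.0071, 0.024])]
px area 3708.0
poly [([316, 104], [0.5214, 0.0272], [0.5174, 0.0257]), ([299, 100], [0.5016, 0.0316], [0.4995, 0.0297]), ([304, 96], [0.5073, 0.036], [0.5047, 0.0337]), ([296, 91], [0.498, 0.0414], [0.4962, 0.0386]), ([284, 95], [0.4842, 0.0371], [0.4837, 0.0347]), ([280, 88], [0.4796, 0.0447], [0.4796, 0.0415]), ([281, 92], [0.4807, 0.0403], [0.4806, 0.0376]), ([274, 96], [0.4726, 0.036], [0.4733, 0.0337]), ([289, 94], [0.4899, 0.0382], [0.489, 0.0356]), ([286, 98], [0.4865, 0.0338], [0.4858, 0.0317]), ([273, 98], [0.4715, 0.0338], [0.4722, 0.0317]), ([275, 89], [0.4738, 0.0436], [0.4744, 0.0406]), ([271, 95], [0.4692, 0.0371], [0.4701, 0.0347]), ([268, 90], [0.4658, 0.0425], [0.4671, 0.0396]), ([271, 98], [0.4692, 0.0338], [0.4701, 0.0317]), ([240, 97], [0.4334, 0.0349], [0.4377, 0.0327]), ([239, 146], [0.4304, -0.0209], [0.435, -0.0179]), ([310, 148], [0.5156, -0.0232], [0.5122, -0.02])]
[ 0.47957924 -0.05540985  0.26165803]
mat bounds [0.36475593 0.22192613] [0.64906745 0.38761164]
hi [-0.0462  0.4061] 0.002 0.3823
lo [-0.0478  0.2513] 0.0023 0.2266
left [0.0452 0.354 ] 0.0018 0.3678
110 [(np.int64(316), np.int64(348)), (np.int64(357), np.int64(388)), (np.int64(390), np.int64(399))]
130 [(np.int64(314), np.int64(346)), (np.int64(354), np.int64(385)), (np.int64(388), np.int64(396))]
150 [(np.int64(312), np.int64(344)), (np.int64(352), np.int64(383)), (np.int64(385), np.int64(394))]
165 [(np.int64(311), np.int64(343)), (np.int64(350), np.int64(380)), (np.int64(383), np.int64(392))]
```

View pics/w3.png

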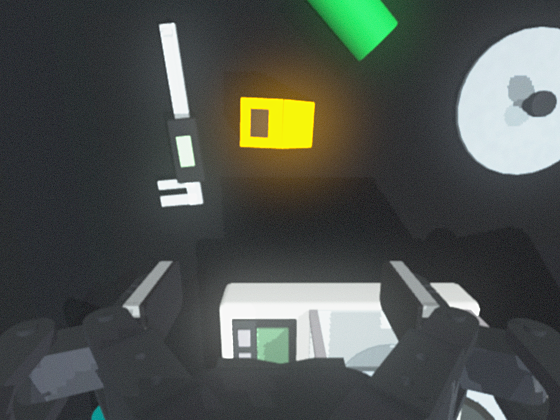

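Chock is in full view, with its block end at (262,122) and toe at (313,126), yaw about -0.06 rad. The tray yaw is about -0.047 rad. I'll look into the port from above next.

Emit:
arm_command(targets=[{"dx":0.16,"dy":0.41,"dz":-0.16,"rx":0,"ry":0,"rz":0,"gripper":1},{"dx":0.16,"dy":0.41,"dz":-0.16,"rx":0,"ry":0,"rz":0,"gripper":1},{"dx":0.16,"dy":0.41,"dz":-0.16,"rx":0,"ry":0,"rz":0,"gripper":1},{"dx":0.16,"dy":0.41,"dz":-0.16,"rx":0,"ry":0,"rz":0,"gripper":1},{"dx":0.16,"dy":0.41,"dz":-0.16,"rx":0,"ry":0,"rz":0,"gripper":1},{"dx":0.16,"dy":0.41,"dz":-0.16,"rx":0,"ry":0,"rz":0,"gripper":1},{"dx":0.16,"dy":0.41,"dz":-0.16,"rx":0,"ry":0,"rz":0,"gripper":1},{"dx":0.16,"dy":0.41,"dz":-0.16,"rx":0,"ry":0,"rz":0,"gripper":1},{"dx":0.16,"dy":0.41,"dz":-0.16,"rx":0,"ry":0,"rz":0,"gripper":1},{"dx":0.16,"dy":0.41,"dz":-0.16,"rx":0,"ry":0,"rz":0,"gripper":1}])

```text
time_s: 5.8
tool_pos: [0.5989, -0.3624, 0.3806]
ee_rot: [-0.001, 1.0, 0.0, -0.001]
ft_force: [-0.7, -0.1, 0.1]
finger_gap: 0.0859
```

Run:
```python
from h import *
c=bot.capture("wrist"); np.save("w4.npy",c,allow_pickle=True)
for t,z in dict(core=.132,shield=.168,pan=.082,balance=0).items():
  print(t,[(np.round(d["point"],1).tolist(),round(float(d["conf"]),2),onz(c,d["point"],z).round(4).tolist()) for d in bot.pinpoint(t,"wrist")])
im=c["color"].copy(); cv2.imwrite("pics/w4.png",im)
m=cv2.inRange(im,(0,0,0),(60,60,60)); 
for k in cv2.findContours(m,cv2.RETR_LIST,1)[0]:
  if len(k)>60:
    e=cv2.fitEllipse(k)
    if 60<min(e[1]) and max(e[1])<220: print("ell",np.round(e[0],1),np.round(e[1],1),onz(c,e[0],.17).round(4))
o=bot.observe();print(o["tool_pos"],o["q"])
```

```text
core [([46.9, 114.6], 0.88, [0.3343, -0.2916, 0.132]), ([47.9, 212.1], 0.65, [0.3143, -0.4063, 0.132])]
shield []
pan []
balance [([250.9, 118.0], 0.9, [0.5539, -0.295, 0.0])]
ell [155.5 275.3] [ 60.4 123.1] [ 0.4532 -0.4721  0.17  ]
[ 0.59894592 -0.36286742  0.38142175] [-5.46865442e-01  3.82619505e-01  1.26630051e+00  3.78116822e-05
  1.49278202e+00 -5.47465074e-01]
```

View pics/w4.png

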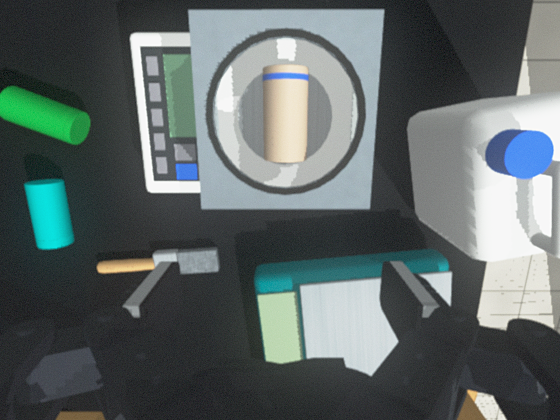

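The port rim spans columns 206..366 and rows 29..194. The buff, blue-banded core lies inside it, columns 263..308, rows 65..163. I'll compute its pose from the edges.

Run:
```python
from h import *
c=np.load("w4.npy",allow_pickle=True).item(); im=c["color"]
z=.168
for p in[(189,10),(384,9),(201,209),(369,209)]: print("plate",onz(c,p,z).round(4)[:2])
g=cv2.cvtColor(im,cv2.COLOR_BGR2GRAY); yy,xx=np.mgrid[:420,:560]
r=np.hypot(xx-286,yy-111); m=((g<75)&(r>68)&(r<90)).astype(np.uint8)
k=np.c_[xx[m>0],yy[m>0]].astype(np.float32); e=cv2.fitEllipse(k); print("rim",e,onz(c,e[0],.1705).round(4))
h=cv2.cvtColor(im,cv2.COLOR_BGR2HSV); 
# core silhouette: saturated buff, tangent rays -> axis at z .132
m=(cv2.inRange(h,(5,50,90),(25,255,255))>0)&(r<70)
L=[];Q=[]
for row in range(85,155,3):
    x=np.nonzero(m[row])[0]
    if len(x)<20: continue
    o,d1=ray(c,(x.min()-.5,row)); _,d2=ray(c,(x.max()+.5,row)); b=d1+d2
    P=o+b*(.132-o[2])/b[2]; L.append(P[:2]); Q.append((x.min(),x.max()))
L=np.array(L); f=np.polyfit(L[:,1],L[:,0],1); print("axis x=f(y)",f,"res",np.std(L[:,0]-np.polyval(f,L[:,1])),Q[::6])
mm=((m)|((cv2.inRange(h,(100,80,60),(130,255,255))>0)&(r<60))); ys=[np.nonzero(mm[:,x])[0] for x in(275,285,295)]
print([(a.min(),a.max(),onz(c,(285,a.min()-.5),.145).round(4)[1],onz(c,(285,a.max()+.5),.145).round(4)[1],) for a in ys])
```

```text
plate [ 0.5117 -0.1961]
plate [ 0.6974 -0.1952]
plate [ 0.5108 -0.3926]
plate [ 0.697  -0.3925]
rim ((284.87646484375, 110.8743896484375), (153.6339569091797, 161.5586395263672), 1.288172721862793) [ 0.6033 -0.2883  0.1705]Traceback (most recent call last):
  File "<stdin>", line 17, in <module>
IndexError: too many indices for array: array is 1-dimensional, but 2 were indexed
```

Run:
```python
from h import *
c=np.load("w4.npy",allow_pickle=True).item(); im=c["color"]
print(im[110,[240,250,256,260,264,270,285,300,306,310,316]].tolist())
s=(im[:,:,2].astype(int)-im[:,:,0]); L=[]
for row in range(85,158,4):
    x=np.nonzero(s[row,230:340]>35)[0]+230
    if len(x)<20: continue
    o,d1=ray(c,(x.min()-.5,row)); _,d2=ray(c,(x.max()+.5,row)); b=d1+d2
    L.append([*(o+b*(.132-o[2])/b[2])[:2],x.min(),x.max()])
L=np.array(L); print(L[::3].round(4)); f=np.polyfit(L[:,1],L[:,0],1); print(f,np.polyval(f,-.294))
x=np.nonzero(s[:,285]>35)[0]; x=x[(x>50)&(x<180)]; print(x.min(),x.max(),onz(c,(285,x.max()+.5),.14),"band top ~65",onz(c,(285,65),.15))
```

```text
[[162, 159, 152], [142, 143, 136], [142, 141, 138], [137, 138, 131], [110, 121, 128], [142, 161, 174], [200, 224, 236], [201, 225, 237], [177, 203, 223], [140, 139, 136], [138, 137, 134]]
[[ 6.088e-01 -2.600e-01  2.720e+02  3.070e+02]
 [ 6.083e-01 -2.726e-01  2.710e+02  3.070e+02]
 [ 6.073e-01 -2.854e-01  2.700e+02  3.060e+02]
 [ 6.074e-01 -2.985e-01  2.700e+02  3.060e+02]
 [ 6.075e-01 -3.118e-01  2.700e+02  3.060e+02]
 [ 6.070e-01 -3.254e-01  2.690e+02  3.060e+02]
 [ 6.065e-01 -3.392e-01  2.700e+02  3.040e+02]]
[0.02846992 0.61598953] 0.6076193717467694
65 161 [ 0.60404986 -0.34349021  0.14      ] band top ~65 [ 0.603538   -0.24204869  0.15      ]
```

Emit:
arm_command(targets=[{"dx":0.006,"dy":-0.095,"dz":0,"rx":0,"ry":0,"rz":0,"gripper":0.88},{"dx":0.006,"dy":-0.095,"dz":0,"rx":0,"ry":0,"rz":0,"gripper":0.88},{"dx":0.006,"dy":-0.095,"dz":0.04,"rx":0,"ry":0,"rz":0,"gripper":0.88},{"dx":0.006,"dy":-0.095,"dz":0.08,"rx":0,"ry":0,"rz":0,"gripper":0.88},{"dx":0.006,"dy":-0.095,"dz":0.12,"rx":0,"ry":0,"rz":0,"gripper":0.88},{"dx":0.006,"dy":-0.095,"dz":0.16,"rx":0,"ry":0,"rz":0,"gripper":0.88},{"dx":0.006,"dy":-0.095,"dz":0.2,"rx":0,"ry":0,"rz":0,"gripper":0.88},{"dx":0.006,"dy":-0.095,"dz":0.2,"rx":0,"ry":0,"rz":0,"gripper":0.88},{"dx":0.006,"dy":-0.095,"dz":0.2,"rx":0,"ry":0,"rz":0,"gripper":0.88}])

```text
time_s: 6.95
tool_pos: [0.6036, -0.2924, 0.2319]
ee_rot: [-0.0, 1.0, -0.0, -0.0]
ft_force: [0.6, -0.2, -0.2]
finger_gap: 0.0752
```

Run:
```python
from h import *
c=bot.capture("wrist"); cv2.imwrite("pics/w5.png",c["color"]); o=bot.observe(); print(o["tool_pos"],o["finger_gap"],o["ft_force"])
print(proj(c,[[.604,-.243,.132],[.604,-.343,.132],[.629,-.293,.132],[.579,-.293,.132]]).round(0))
for n in("top","scene"): bot.capture(n)
```

```text
[ 0.60432917 -0.29285697  0.2329961 ] 0.07493241410218603 [ 0.20411837  0.53170028 -0.31403199]
[[281. 143.]
 [281. 271.]
 [314. 210.]
 [248. 210.]]
```

View pics/w5.png

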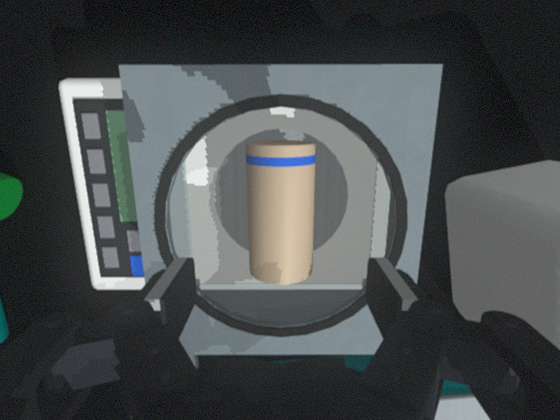

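The core's sides at columns 247 and 315 match the prediction (248/314), centred between the pads at 281. I'll descend and grip.

Emit:
arm_command(targets=[{"dx":0,"dy":0,"dz":0.035,"rx":0,"ry":0,"rz":0,"gripper":0.88},{"dx":0,"dy":0,"dz":0.07,"rx":0,"ry":0,"rz":0,"gripper":0.88},{"dx":0,"dy":0,"dz":0.1,"rx":0,"ry":0,"rz":0,"gripper":0.88},{"dx":0,"dy":0,"dz":0.13,"rx":0,"ry":0,"rz":0,"gripper":0.88},{"dx":0,"dy":0,"dz":0.15,"rx":0,"ry":0,"rz":0,"gripper":0.88},{"dx":0,"dy":0,"dz":0.159,"rx":0,"ry":0,"rz":0,"gripper":0.88},{"dx":0,"dy":0,"dz":0.159,"rx":0,"ry":0,"rz":0,"gripper":0.88},{"dx":0,"dy":0,"dz":0.159,"rx":0,"ry":0,"rz":0,"gripper":0.88}])

```text
time_s: 7.9
tool_pos: [0.6043, -0.2931, 0.1132]
ee_rot: [0.0, 1.0, -0.0, 0.001]
ft_force: [0.3, 0.3, 0.4]
finger_gap: 0.0754
```

Emit:
arm_command(targets=[{"dx":0,"dy":0,"dz":0,"rx":0,"ry":0,"rz":0,"gripper":0.7},{"dx":0,"dy":0,"dz":0,"rx":0,"ry":0,"rz":0,"gripper":0.62},{"dx":0,"dy":0,"dz":0,"rx":0,"ry":0,"rz":0,"gripper":0.5},{"dx":0,"dy":0,"dz":0,"rx":0,"ry":0,"rz":0,"gripper":0.4},{"dx":0,"dy":0,"dz":0,"rx":0,"ry":0,"rz":0,"gripper":0.4},{"dx":0,"dy":0,"dz":0,"rx":0,"ry":0,"rz":0,"gripper":0.4},{"dx":0,"dy":0,"dz":0,"rx":0,"ry":0,"rz":0,"gripper":0.4}])

```text
time_s: 8.6
tool_pos: [0.6036, -0.2929, 0.1133]
ee_rot: [0.0, 1.0, -0.0, 0.0]
ft_force: [-3.0, 0.8, 6.8]
finger_gap: 0.0484
```

Emit:
arm_command(targets=[{"dx":0,"dy":0,"dz":-0.01,"rx":0,"ry":0,"rz":0,"gripper":0.3},{"dx":0,"dy":0,"dz":-0.02,"rx":0,"ry":0,"rz":0,"gripper":0.3},{"dx":0,"dy":0,"dz":-0.03,"rx":0,"ry":0,"rz":0,"gripper":0.3},{"dx":0,"dy":0,"dz":-0.03,"rx":0,"ry":0,"rz":0,"gripper":0.3},{"dx":0,"dy":0,"dz":-0.03,"rx":0,"ry":0,"rz":0,"gripper":0.3}])

```text
time_s: 9.1
tool_pos: [0.6036, -0.2927, 0.1347]
ee_rot: [0.0, 1.0, -0.0, 0.0]
ft_force: [-0.1, -0.2, -5.2]
finger_gap: 0.0486
```

Run:
```python
from h import *
c=bot.capture("wrist"); np.save("w6.npy",c,allow_pickle=True); cv2.imwrite("pics/w6.png",c["color"]); o=bot.observe(); print(o["tool_pos"],o["finger_gap"],o["ft_force"],o["moment"],bot.hold_point_z)
```

```text
[ 0.6034176  -0.29264424  0.13438223] 0.04844314783901971 [ 0.16524273 -0.29935482 -5.59845006] [-0.01214494  0.01683387 -0.00909285] 0.0187
```

View pics/w6.png

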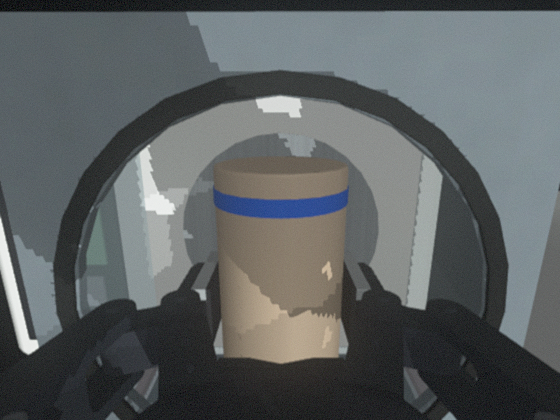

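Held level and centred: gap 48.5 mm, 5.3 N hanging. I'll lift it straight out, then carry it to the tray.

Emit:
arm_command(targets=[{"dx":0,"dy":0,"dz":-0.04,"rx":0,"ry":0,"rz":0,"gripper":0.3},{"dx":0,"dy":0,"dz":-0.08,"rx":0,"ry":0,"rz":0,"gripper":0.3},{"dx":0,"dy":0,"dz":-0.12,"rx":0,"ry":0,"rz":0,"gripper":0.3},{"dx":0,"dy":0,"dz":-0.16,"rx":0,"ry":0,"rz":0,"gripper":0.3},{"dx":0,"dy":0,"dz":-0.2,"rx":0,"ry":0,"rz":0,"gripper":0.3},{"dx":0,"dy":0,"dz":-0.2,"rx":0,"ry":0,"rz":0,"gripper":0.3},{"dx":-0.01,"dy":-0.05,"dz":-0.2,"rx":0,"ry":0,"rz":0.005,"gripper":0.3},{"dx":-0.02,"dy":-0.11,"dz":-0.2,"rx":0,"ry":0,"rz":0.01,"gripper":0.3},{"dx":-0.03,"dy":-0.17,"dz":-0.2,"rx":0,"ry":0,"rz":0.015,"gripper":0.3},{"dx":-0.04,"dy":-0.23,"dz":-0.2,"rx":0,"ry":0,"rz":0.02,"gripper":0.3},{"dx":-0.05,"dy":-0.29,"dz":-0.2,"rx":0,"ry":0,"rz":0.025,"gripper":0.3},{"dx":-0.06,"dy":-0.35,"dz":-0.2,"rx":0,"ry":0,"rz":0.03,"gripper":0.3},{"dx":-0.07,"dy":-0.41,"dz":-0.2,"rx":0,"ry":0,"rz":0.03,"gripper":0.3},{"dx":-0.08,"dy":-0.47,"dz":-0.2,"rx":0,"ry":0,"rz":0.03,"gripper":0.3},{"dx":-0.09,"dy":-0.53,"dz":-0.2,"rx":0,"ry":0,"rz":0.03,"gripper":0.3},{"dx":-0.1,"dy":-0.59,"dz":-0.2,"rx":0,"ry":0,"rz":0.03,"gripper":0.3},{"dx":-0.11,"dy":-0.65,"dz":-0.2,"rx":0,"ry":0,"rz":0.03,"gripper":0.3},{"dx":-0.12,"dy":-0.71,"dz":-0.2,"rx":0,"ry":0,"rz":0.03,"gripper":0.3},{"dx":-0.13,"dy":-0.77,"dz":-0.2,"rx":0,"ry":0,"rz":0.03,"gripper":0.3},{"dx":-0.141,"dy":-0.799,"dz":-0.2,"rx":0,"ry":0,"rz":0.03,"gripper":0.3}])

```text
time_s: 11.15
tool_pos: [0.4968, 0.3097, 0.2826]
ee_rot: [-0.0, 1.0, -0.023, -0.001]
ft_force: [-0.0, -0.5, -4.0]
finger_gap: 0.0483
```

Emit:
arm_command(targets=[{"dx":0,"dy":0,"dz":0,"rx":0,"ry":0,"rz":0,"gripper":0.3},{"dx":0,"dy":0,"dz":0,"rx":0,"ry":0,"rz":0,"gripper":0.3},{"dx":0,"dy":0,"dz":0.04,"rx":0,"ry":0,"rz":0,"gripper":0.3},{"dx":0,"dy":0,"dz":0.08,"rx":0,"ry":0,"rz":0,"gripper":0.3},{"dx":0,"dy":0,"dz":0.12,"rx":0,"ry":0,"rz":0,"gripper":0.3},{"dx":0,"dy":0,"dz":0.16,"rx":0,"ry":0,"rz":0,"gripper":0.3},{"dx":0,"dy":0,"dz":0.2,"rx":0,"ry":0,"rz":0,"gripper":0.3},{"dx":0,"dy":0,"dz":0.24,"rx":0,"ry":0,"rz":0,"gripper":0.3},{"dx":0,"dy":0,"dz":0.24,"rx":0,"ry":0,"rz":0,"gripper":0.3},{"dx":0,"dy":0,"dz":0.24,"rx":0,"ry":0,"rz":0,"gripper":0.3}])

```text
time_s: 12.15
tool_pos: [0.4982, 0.3055, 0.1044]
ee_rot: [0.0, 1.0, -0.024, -0.001]
ft_force: [0.4, 0.7, -4.4]
finger_gap: 0.0484
```

Run:
```python
from h import *
c=bot.capture("wrist"); np.save("w7.npy",c,allow_pickle=True); cv2.imwrite("pics/w7.png",c["color"]); o=bot.observe(); print(o["time_s"],o["tool_pos"],R.from_quat(np.roll(o["ee_rot"],-1)).as_matrix().round(4)[:,0],o["finger_gap"],o["ft_force"])
for t,z in(("core_b",.035),("tray",0),("stop",.01)):
  print(t,[(np.round(d["point"],1).tolist(),round(float(d["conf"]),2),onz(c,d["point"],z).round(4).tolist()) for d in bot.pinpoint(t,"wrist")])
```

```text
12.2 [0.49897006 0.30624684 0.10553209] [ 9.988e-01 -4.850e-02  9.000e-04] 0.04833784316028542 [ 0.39492802 -0.15199941 -4.79937113]
core_b [([282.2, 283.4], 0.73, [0.4972, 0.2596, 0.035]), ([402.3, 221.3], 0.64, [0.5797, 0.3016, 0.035]), ([480.2, 225.5], 0.63, [0.6321, 0.2961, 0.035])]
tray []
stop []
```

View pics/w7.png

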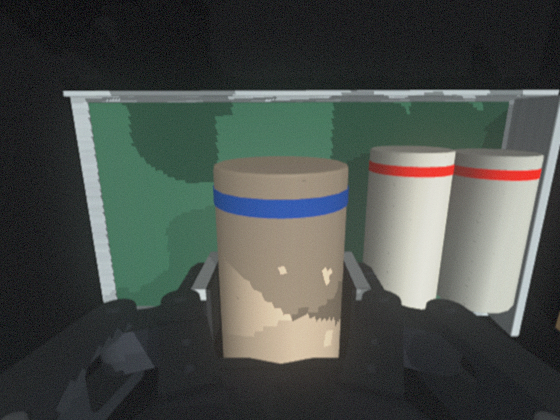

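Core hangs aligned with the row (blue band row 205, red bands 170). I'll back off a little in tray x for finger room and lower it gently.

Emit:
arm_command(targets=[{"dx":-0.016,"dy":0,"dz":0,"rx":0,"ry":0,"rz":0,"gripper":0.3},{"dx":-0.016,"dy":0,"dz":0.03,"rx":0,"ry":0,"rz":0,"gripper":0.3},{"dx":-0.016,"dy":0,"dz":0.06,"rx":0,"ry":0,"rz":0,"gripper":0.3},{"dx":-0.016,"dy":0,"dz":0.085,"rx":0,"ry":0,"rz":0,"gripper":0.3},{"dx":-0.016,"dy":0,"dz":0.1,"rx":0,"ry":0,"rz":0,"gripper":0.3},{"dx":-0.016,"dy":0,"dz":0.108,"rx":0,"ry":0,"rz":0,"gripper":0.3},{"dx":-0.016,"dy":0,"dz":0.113,"rx":0,"ry":0,"rz":0,"gripper":0.3},{"dx":-0.016,"dy":0,"dz":0.113,"rx":0,"ry":0,"rz":0,"gripper":0.3},{"dx":-0.016,"dy":0,"dz":0.113,"rx":0,"ry":0,"rz":0,"gripper":0.3}])

```text
time_s: 13.25
tool_pos: [0.4865, 0.3075, 0.0204]
ee_rot: [-0.0, 1.0, -0.024, 0.0]
ft_force: [0.4, -0.7, -4.8]
finger_gap: 0.0485
```

Emit:
arm_command(targets=[{"dx":0,"dy":0,"dz":0.002,"rx":0,"ry":0,"rz":0,"gripper":0.3},{"dx":0,"dy":0,"dz":0.0035,"rx":0,"ry":0,"rz":0,"gripper":0.3},{"dx":0,"dy":0,"dz":0.0035,"rx":0,"ry":0,"rz":0,"gripper":0.3},{"dx":0,"dy":0,"dz":0.0035,"rx":0,"ry":0,"rz":0,"gripper":0.3}])

```text
time_s: 13.65
tool_pos: [0.4862, 0.3071, 0.0172]
ee_rot: [0.0, 1.0, -0.024, 0.0]
ft_force: [-0.4, -0.4, -5.3]
finger_gap: 0.0484
```

Emit:
arm_command(targets=[{"dx":0,"dy":0,"dz":0.001,"rx":0,"ry":0,"rz":0,"gripper":0.3},{"dx":0,"dy":0,"dz":0.001,"rx":0,"ry":0,"rz":0,"gripper":0.3},{"dx":0,"dy":0,"dz":0.001,"rx":0,"ry":0,"rz":0,"gripper":0.3}])

```text
time_s: 13.95
tool_pos: [0.4862, 0.3072, 0.0164]
ee_rot: [-0.0, 1.0, -0.024, 0.0]
ft_force: [0.3, -0.1, -4.3]
finger_gap: 0.0481
```

Emit:
arm_command(targets=[{"dx":0,"dy":0,"dz":0.0008,"rx":0,"ry":0,"rz":0,"gripper":0.3},{"dx":0,"dy":0,"dz":0.0008,"rx":0,"ry":0,"rz":0,"gripper":0.3},{"dx":0,"dy":0,"dz":0.0008,"rx":0,"ry":0,"rz":0,"gripper":0.3}])

```text
time_s: 14.25
tool_pos: [0.4862, 0.3072, 0.0164]
ee_rot: [-0.0, 1.0, -0.024, 0.0]
ft_force: [-3.2, -1.9, 6.0]
finger_gap: 0.0481
```

Emit:
arm_command(targets=[{"dx":0,"dy":0,"dz":0.001,"rx":0,"ry":0,"rz":0,"gripper":0.3},{"dx":0,"dy":0,"dz":0.001,"rx":0,"ry":0,"rz":0,"gripper":0.3},{"dx":0,"dy":0,"dz":0.001,"rx":0,"ry":0,"rz":0,"gripper":0.3}])

```text
time_s: 14.55
tool_pos: [0.4863, 0.3072, 0.0163]
ee_rot: [-0.0, 1.0, -0.024, 0.0]
ft_force: [-5.4, -2.5, 14.4]
finger_gap: 0.0485
```

Contact made. I'll ease off the press, then open slowly.

Emit:
arm_command(targets=[{"dx":0,"dy":0,"dz":-0.0016,"rx":0,"ry":0,"rz":0,"gripper":0.3},{"dx":0,"dy":0,"dz":-0.0016,"rx":0,"ry":0,"rz":0,"gripper":0.56},{"dx":0,"dy":0,"dz":-0.0016,"rx":0,"ry":0,"rz":0,"gripper":0.59},{"dx":0,"dy":0,"dz":-0.0016,"rx":0,"ry":0,"rz":0,"gripper":0.62},{"dx":0,"dy":0,"dz":-0.0016,"rx":0,"ry":0,"rz":0,"gripper":0.65},{"dx":0,"dy":0,"dz":-0.0016,"rx":0,"ry":0,"rz":0,"gripper":0.7},{"dx":0,"dy":0,"dz":-0.0016,"rx":0,"ry":0,"rz":0,"gripper":0.7},{"dx":0,"dy":0,"dz":-0.0016,"rx":0,"ry":0,"rz":0,"gripper":0.7}])

```text
time_s: 15.35
tool_pos: [0.4861, 0.3072, 0.0162]
ee_rot: [-0.0, 1.0, -0.024, 0.0]
ft_force: [-0.3, -0.6, 0.4]
finger_gap: 0.0599
```

Run:
```python
from h import *
c=bot.capture("wrist"); cv2.imwrite("pics/w8.png",c["color"]); o=bot.observe(); print(o["time_s"],o["tool_pos"],o["finger_gap"],o["ft_force"])
```

```text
15.4 [0.48616218 0.30716982 0.0162737 ] 0.06004209488627568 [ 0.7221632   0.13351268 -0.24720821]
```

Emit:
arm_command(targets=[{"dx":0,"dy":0,"dz":-0.02,"rx":0,"ry":0,"rz":0,"gripper":0.7},{"dx":0,"dy":0,"dz":-0.05,"rx":0,"ry":0,"rz":0,"gripper":0.7},{"dx":0,"dy":0,"dz":-0.09,"rx":0,"ry":0,"rz":0,"gripper":0.7},{"dx":0,"dy":0,"dz":-0.13,"rx":0,"ry":0,"rz":0,"gripper":0.8},{"dx":0,"dy":0,"dz":-0.17,"rx":0,"ry":0,"rz":0,"gripper":1},{"dx":0,"dy":0,"dz":-0.2,"rx":0,"ry":0,"rz":0,"gripper":1},{"dx":0,"dy":0,"dz":-0.2,"rx":0,"ry":0,"rz":0,"gripper":1}])

```text
time_s: 16.1
tool_pos: [0.488, 0.3083, 0.1708]
ee_rot: [-0.002, 1.0, -0.024, 0.003]
ft_force: [-0.0, 0.2, -0.1]
finger_gap: 0.0852
```

Run:
```python
from h import *
c=bot.capture("wrist"); cv2.imwrite("pics/w9.png",c["color"]); o=bot.observe(); print(o["time_s"],o["tool_pos"],o["finger_gap"])
for n in("wrist","top"):
  c=bot.capture(n)
  print(n,[(np.round(d["point"],1).tolist(),round(float(d["conf"]),2),onz(c,d["point"],.035).round(4).tolist()) for d in bot.pinpoint("core",n)])
```

```text
16.15 [0.48711653 0.30777165 0.16882653] 0.08509241011443767
wrist [([444.3, 202.8], 0.95, [0.6284, 0.2978, 0.035]), ([347.7, 367.8], 0.8, [0.5461, 0.1328, 0.035]), ([389.1, 201.3], 0.79, [0.5808, 0.3015, 0.035]), ([281.0, 198.9], 0.61, [0.4882, 0.3081, 0.035])]
top [([254.1, 207.0], 0.79, [0.5378, 0.1295, 0.035]), ([365.9, 283.2], 0.73, [0.2549, -0.2976, 0.035]), ([214.8, 182.0], 0.69, [0.6341, 0.2853, 0.035]), ([401.1, 289.9], 0.58, [0.2326, -0.4287, 0.035]), ([208.4, 192.3], 0.53, [0.5927, 0.3084, 0.035]), ([197.2, 285.3], 0.41, [0.2355, 0.3345, 0.035])]
```

Emit:
arm_command(targets=[{"dx":-0.016,"dy":0.05,"dz":0,"rx":0,"ry":0,"rz":0.09,"gripper":1},{"dx":-0.016,"dy":0.1,"dz":0,"rx":0,"ry":0,"rz":0.18,"gripper":1},{"dx":-0.016,"dy":0.15,"dz":0,"rx":0,"ry":0,"rz":0.27,"gripper":1},{"dx":-0.016,"dy":0.2,"dz":0,"rx":0,"ry":0,"rz":0.36,"gripper":1},{"dx":-0.016,"dy":0.25,"dz":0,"rx":0,"ry":0,"rz":0.45,"gripper":1},{"dx":-0.016,"dy":0.3,"dz":0,"rx":0,"ry":0,"rz":0.54,"gripper":1},{"dx":-0.016,"dy":0.35,"dz":0,"rx":0,"ry":0,"rz":0.63,"gripper":1},{"dx":-0.016,"dy":0.401,"dz":0,"rx":0,"ry":0,"rz":0.72,"gripper":1},{"dx":-0.016,"dy":0.401,"dz":0,"rx":0,"ry":0,"rz":0.81,"gripper":1},{"dx":-0.016,"dy":0.401,"dz":0,"rx":0,"ry":0,"rz":0.9,"gripper":1},{"dx":-0.016,"dy":0.401,"dz":0,"rx":0,"ry":0,"rz":1,"gripper":1},{"dx":-0.016,"dy":0.401,"dz":0,"rx":0,"ry":0,"rz":1,"gripper":1},{"dx":-0.016,"dy":0.401,"dz":0,"rx":0,"ry":0,"rz":1,"gripper":1}])

```text
time_s: 17.65
tool_pos: [0.4594, 0.0073, 0.1657]
ee_rot: [-0.0, -0.692, 0.722, 0.0]
ft_force: [0.4, 0.7, 0.4]
finger_gap: 0.0855
```

Run:
```python
from h import *
c=bot.capture("wrist"); cv2.imwrite("pics/w10.png",c["color"]); o=bot.observe(); print(o["time_s"],o["tool_pos"],R.from_quat(np.roll(o["ee_rot"],-1)).as_matrix().round(4)[:,0],o["finger_gap"])
for t,z in(("chock",0),("chock_grip",.024)):
  print(t,[(np.round(d["point"],1).tolist(),round(float(d["conf"]),2),onz(c,d["point"],z).round(4).tolist()) for d in bot.pinpoint(t,"wrist")])
m=masks(c,(20,150,90),(35,255,255)); k=max(cv2.findContours(m,0,1)[0],key=cv2.contourArea)
print([(p[0].tolist(),onz(c,p[0],.038).round(4)[:2].tolist()) for p in cv2.approxPolyDP(k,4,True)])
```

```text
17.7 [0.45950491 0.00737968 0.16579646] [-4.350e-02 -9.991e-01  1.000e-04] 0.08526286491290867
chock [([279.7, 171.4], 0.82, [0.4786, 0.007, 0.0])]
chock_grip []
[([254, 128], [0.5199, 0.0254]), ([247, 148], [0.5046, 0.032]), ([252, 146], [0.506, 0.0279]), ([251, 226], [0.4387, 0.0333]), ([311, 227], [0.4355, -0.018]), ([310, 128], [0.518, -0.0189])]
```

Core stayed put at (0.488, 0.308). Chock grip point measured at (0.459, 0.007), right under the tool.

Emit:
arm_command(targets=[{"dx":0,"dy":0,"dz":0.04,"rx":0,"ry":0,"rz":0.008,"gripper":1},{"dx":0,"dy":0,"dz":0.08,"rx":0,"ry":0,"rz":0.008,"gripper":1},{"dx":0,"dy":0,"dz":0.12,"rx":0,"ry":0,"rz":0.008,"gripper":1},{"dx":0,"dy":0,"dz":0.16,"rx":0,"ry":0,"rz":0.008,"gripper":1},{"dx":0,"dy":0,"dz":0.19,"rx":0,"ry":0,"rz":0.008,"gripper":1},{"dx":0,"dy":0,"dz":0.208,"rx":0,"ry":0,"rz":0.008,"gripper":1},{"dx":0,"dy":0,"dz":0.208,"rx":0,"ry":0,"rz":0.008,"gripper":1},{"dx":0,"dy":0,"dz":0.208,"rx":0,"ry":0,"rz":0.008,"gripper":0.7},{"dx":0,"dy":0,"dz":0.208,"rx":0,"ry":0,"rz":0.008,"gripper":0.6},{"dx":0,"dy":0,"dz":0.208,"rx":0,"ry":0,"rz":0.008,"gripper":0.5},{"dx":0,"dy":0,"dz":0.208,"rx":0,"ry":0,"rz":0.008,"gripper":0.3},{"dx":0,"dy":0,"dz":0.208,"rx":0,"ry":0,"rz":0.008,"gripper":0.3},{"dx":0,"dy":0,"dz":0.208,"rx":0,"ry":0,"rz":0.008,"gripper":0.3}])

```text
time_s: 19.1
tool_pos: [0.4606, 0.0074, 0.0114]
ee_rot: [0.001, -0.686, 0.728, -0.001]
ft_force: [-1.9, 1.1, 5.0]
finger_gap: 0.0486
```

Emit:
arm_command(targets=[{"dx":0,"dy":0,"dz":-0.03,"rx":0,"ry":0,"rz":0,"gripper":0.3},{"dx":0,"dy":0,"dz":-0.07,"rx":0,"ry":0,"rz":0,"gripper":0.3},{"dx":0,"dy":0,"dz":-0.11,"rx":0,"ry":0,"rz":0,"gripper":0.3},{"dx":0,"dy":0,"dz":-0.14,"rx":0,"ry":0,"rz":0,"gripper":0.3},{"dx":-0.05,"dy":0.02,"dz":-0.14,"rx":0,"ry":0,"rz":-0.008,"gripper":0.3},{"dx":-0.1,"dy":0.04,"dz":-0.14,"rx":0,"ry":0,"rz":-0.008,"gripper":0.3},{"dx":-0.15,"dy":0.06,"dz":-0.14,"rx":0,"ry":0,"rz":-0.008,"gripper":0.3},{"dx":-0.2,"dy":0.08,"dz":-0.14,"rx":0,"ry":0,"rz":-0.008,"gripper":0.3},{"dx":-0.25,"dy":0.1,"dz":-0.14,"rx":0,"ry":0,"rz":-0.008,"gripper":0.3},{"dx":-0.3,"dy":0.11,"dz":-0.14,"rx":0,"ry":0,"rz":-0.008,"gripper":0.3},{"dx":-0.35,"dy":0.11,"dz":-0.14,"rx":0,"ry":0,"rz":-0.008,"gripper":0.3},{"dx":-0.399,"dy":0.11,"dz":-0.14,"rx":0,"ry":0,"rz":-0.008,"gripper":0.3},{"dx":-0.399,"dy":0.11,"dz":-0.14,"rx":0,"ry":0,"rz":-0.008,"gripper":0.3},{"dx":-0.399,"dy":0.11,"dz":-0.14,"rx":0,"ry":0,"rz":-0.008,"gripper":0.3}])

```text
time_s: 20.5
tool_pos: [0.3951, 0.3114, 0.1155]
ee_rot: [-0.0, -0.691, 0.723, -0.0]
ft_force: [-0.7, -0.0, -1.7]
finger_gap: 0.0489
```

Run:
```python
from h import *
c=bot.capture("wrist"); np.save("w11.npy",c,allow_pickle=True); cv2.imwrite("pics/w11.png",c["color"]); o=bot.observe(); print(o["time_s"],o["tool_pos"],R.from_quat(np.roll(o["ee_rot"],-1)).as_matrix().round(4)[:,0],o["finger_gap"],o["ft_force"])
z=o["tool_pos"][2]-.0114
for t,zz in(("core",.035),("chock",z),("chock_grip",z+.024)):
  print(t,[(np.round(d["point"],1).tolist(),round(float(d["conf"]),2),onz(c,d["point"],zz).round(4).tolist()) for d in bot.pinpoint(t,"wrist")])
```

```text
20.55 [0.39490904 0.31055351 0.11536006] [-4.670e-02 -9.989e-01  6.000e-04] 0.04904202545967434 [-0.1841502  -0.64080218 -1.8403303 ]
core [([277.2, 78.3], 0.72, [0.4866, 0.309, 0.035])]
chock [([279.1, 227.0], 0.96, [0.4109, 0.3111, 0.104])]
chock_grip [([280.2, 282.2], 0.75, [0.3936, 0.3113, 0.128])]
```

View pics/w11.png

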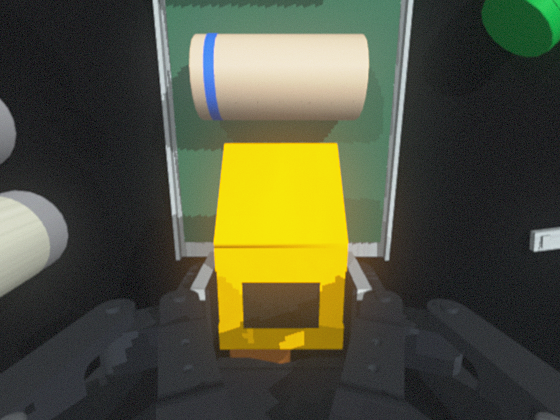

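Chock centred (columns 224..338) behind the core (190..368), square to it and to the tray rails. I'll lower it onto the mat.

Emit:
arm_command(targets=[{"dx":0,"dy":0,"dz":0.04,"rx":0,"ry":0,"rz":0,"gripper":0.3},{"dx":0,"dy":0,"dz":0.08,"rx":0,"ry":0,"rz":0,"gripper":0.3},{"dx":0,"dy":0,"dz":0.105,"rx":0,"ry":0,"rz":0,"gripper":0.3},{"dx":0,"dy":0,"dz":0.117,"rx":0,"ry":0,"rz":0,"gripper":0.3},{"dx":0,"dy":0,"dz":0.121,"rx":0,"ry":0,"rz":0,"gripper":0.3},{"dx":0,"dy":0,"dz":0.123,"rx":0,"ry":0,"rz":0,"gripper":0.3},{"dx":0,"dy":0,"dz":0.124,"rx":0,"ry":0,"rz":0,"gripper":0.3},{"dx":0,"dy":0,"dz":0.124,"rx":0,"ry":0,"rz":0,"gripper":0.3},{"dx":0,"dy":0,"dz":0.124,"rx":0,"ry":0,"rz":0,"gripper":0.3}])

```text
time_s: 21.6
tool_pos: [0.3958, 0.3113, 0.0229]
ee_rot: [0.001, -0.69, 0.724, -0.0]
ft_force: [0.8, 0.0, -2.4]
finger_gap: 0.0486
```

Emit:
arm_command(targets=[{"dx":0,"dy":0,"dz":0.0012,"rx":0,"ry":0,"rz":0,"gripper":0.3},{"dx":0,"dy":0,"dz":0.0012,"rx":0,"ry":0,"rz":0,"gripper":0.3},{"dx":0,"dy":0,"dz":0.0012,"rx":0,"ry":0,"rz":0,"gripper":0.3}])

```text
time_s: 21.9
tool_pos: [0.3955, 0.3111, 0.0215]
ee_rot: [0.0, -0.69, 0.724, -0.0]
ft_force: [-0.9, 0.6, -0.9]
finger_gap: 0.0487
```

Emit:
arm_command(targets=[{"dx":0,"dy":0,"dz":0.0008,"rx":0,"ry":0,"rz":0,"gripper":0.3},{"dx":0,"dy":0,"dz":0.0008,"rx":0,"ry":0,"rz":0,"gripper":0.3},{"dx":0,"dy":0,"dz":0.0008,"rx":0,"ry":0,"rz":0,"gripper":0.3}])

```text
time_s: 22.2
tool_pos: [0.3955, 0.3111, 0.0214]
ee_rot: [0.0, -0.69, 0.724, 0.0]
ft_force: [-3.3, -1.8, 9.1]
finger_gap: 0.0491
```

Emit:
arm_command(targets=[{"dx":0,"dy":0,"dz":-0.0008,"rx":0,"ry":0,"rz":0,"gripper":0.3},{"dx":0,"dy":-0.008,"dz":-0.0008,"rx":0,"ry":0,"rz":0,"gripper":0.3},{"dx":0,"dy":-0.016,"dz":-0.0008,"rx":0,"ry":0,"rz":0,"gripper":0.3},{"dx":0,"dy":-0.022,"dz":-0.0008,"rx":0,"ry":0,"rz":0,"gripper":0.3},{"dx":0,"dy":-0.024,"dz":-0.0008,"rx":0,"ry":0,"rz":0,"gripper":0.3},{"dx":0,"dy":-0.026,"dz":-0.0008,"rx":0,"ry":0,"rz":0,"gripper":0.3},{"dx":0,"dy":-0.028,"dz":-0.0008,"rx":0,"ry":0,"rz":0,"gripper":0.3},{"dx":0,"dy":-0.03,"dz":-0.0008,"rx":0,"ry":0,"rz":0,"gripper":0.3},{"dx":0,"dy":-0.032,"dz":-0.0008,"rx":0,"ry":0,"rz":0,"gripper":0.3},{"dx":0,"dy":-0.034,"dz":-0.0008,"rx":0,"ry":0,"rz":0,"gripper":0.3},{"dx":0,"dy":-0.036,"dz":-0.0008,"rx":0,"ry":0,"rz":0,"gripper":0.3},{"dx":0,"dy":-0.038,"dz":-0.0008,"rx":0,"ry":0,"rz":0,"gripper":0.3},{"dx":0,"dy":-0.04,"dz":-0.0008,"rx":0,"ry":0,"rz":0,"gripper":0.3}])

```text
time_s: 23.5
tool_pos: [0.4253, 0.3095, 0.0214]
ee_rot: [-0.0, -0.69, 0.724, 0.0]
ft_force: [-3.4, 0.4, 6.5]
finger_gap: 0.0491
```

Run:
```python
from h import *
c=bot.capture("wrist"); cv2.imwrite("pics/w12.png",c["color"]); o=bot.observe(); print(o["time_s"],o["tool_pos"],o["finger_gap"],o["ft_force"])
for t,zz in(("core",.035),("chock",.01),("chock_grip",.034)):
  print(t,[(np.round(d["point"],1).tolist(),round(float(d["conf"]),2),onz(c,d["point"],zz).round(4).tolist()) for d in bot.pinpoint(t,"wrist")])
```

```text
23.55 [0.42554353 0.30947081 0.02140097] 0.049165277700810375 [-2.54276059 -0.12611924  6.08635084]
core [([278.3, 106.9], 0.67, [0.4966, 0.3065, 0.035])]
chock [([279.9, 225.8], 0.61, [0.4417, 0.3086, 0.01])]
chock_grip [([282.0, 281.4], 0.96, [0.4242, 0.3085, 0.034])]
```

Chock has met the core (54.9 mm between origins, as specified) and is rolling it. I'll keep pushing slowly.

Emit:
arm_command(targets=[{"dx":0,"dy":-0.002,"dz":0,"rx":0,"ry":0,"rz":0,"gripper":0.3},{"dx":0,"dy":-0.004,"dz":0,"rx":0,"ry":0,"rz":0,"gripper":0.3},{"dx":0,"dy":-0.006,"dz":0,"rx":0,"ry":0,"rz":0,"gripper":0.3},{"dx":0,"dy":-0.008,"dz":0,"rx":0,"ry":0,"rz":0,"gripper":0.3},{"dx":0,"dy":-0.01,"dz":0,"rx":0,"ry":0,"rz":0,"gripper":0.3},{"dx":0,"dy":-0.012,"dz":0,"rx":0,"ry":0,"rz":0,"gripper":0.3},{"dx":0,"dy":-0.014,"dz":0,"rx":0,"ry":0,"rz":0,"gripper":0.3},{"dx":0,"dy":-0.016,"dz":0,"rx":0,"ry":0,"rz":0,"gripper":0.3},{"dx":0,"dy":-0.018,"dz":0,"rx":0,"ry":0,"rz":0,"gripper":0.3},{"dx":0,"dy":-0.02,"dz":0,"rx":0,"ry":0,"rz":0,"gripper":0.3},{"dx":0,"dy":-0.022,"dz":0,"rx":0,"ry":0,"rz":0,"gripper":0.3},{"dx":0,"dy":-0.024,"dz":0,"rx":0,"ry":0,"rz":0,"gripper":0.3},{"dx":0,"dy":-0.026,"dz":0,"rx":0,"ry":0,"rz":0,"gripper":0.3},{"dx":0,"dy":-0.028,"dz":0,"rx":0,"ry":0,"rz":0,"gripper":0.3},{"dx":0,"dy":-0.03,"dz":0,"rx":0,"ry":0,"rz":0,"gripper":0.3},{"dx":0,"dy":-0.032,"dz":0,"rx":0,"ry":0,"rz":0,"gripper":0.3},{"dx":0,"dy":-0.034,"dz":0,"rx":0,"ry":0,"rz":0,"gripper":0.3},{"dx":0,"dy":-0.036,"dz":0,"rx":0,"ry":0,"rz":0,"gripper":0.3}])

```text
time_s: 25.5
tool_pos: [0.4522, 0.3082, 0.0214]
ee_rot: [-0.0, -0.69, 0.724, 0.0]
ft_force: [-4.2, -0.3, 7.2]
finger_gap: 0.0491
```

```bash
cat > look.py <<'E'
from h import *; import sys
c=bot.capture("wrist"); cv2.imwrite("pics/"+sys.argv[1],c["color"]); o=bot.observe(); print(o["time_s"],o["tool_pos"],o["finger_gap"],o["ft_force"])
for t,zz in(("core",.035),("chock",.01),("chock_grip",.034)):
  print(t,[(np.round(d["point"],1).tolist(),round(float(d["conf"]),2),onz(c,d["point"],zz).round(4).tolist()) for d in bot.pinpoint(t,"wrist")])
E
python3 look.py w13.png
```

```text
25.55 [0.45243531 0.30824788 0.02141294] 0.04884001231899499 [-4.25408294  0.18146263  5.46900292]
core [([275.0, 107.4], 0.61, [0.5233, 0.3065, 0.035])]
chock [([279.2, 225.5], 0.85, [0.4688, 0.3077, 0.01])]
chock_grip [([282.5, 281.0], 0.94, [0.4512, 0.3071, 0.034])]
```

Emit:
arm_command(targets=[{"dx":0,"dy":-0.0015,"dz":0,"rx":0,"ry":0,"rz":0,"gripper":0.3},{"dx":0,"dy":-0.003,"dz":0,"rx":0,"ry":0,"rz":0,"gripper":0.3},{"dx":0,"dy":-0.0045,"dz":0,"rx":0,"ry":0,"rz":0,"gripper":0.3},{"dx":0,"dy":-0.006,"dz":0,"rx":0,"ry":0,"rz":0,"gripper":0.3},{"dx":0,"dy":-0.0075,"dz":0,"rx":0,"ry":0,"rz":0,"gripper":0.3},{"dx":0,"dy":-0.009,"dz":0,"rx":0,"ry":0,"rz":0,"gripper":0.3},{"dx":0,"dy":-0.01,"dz":0,"rx":0,"ry":0,"rz":0,"gripper":0.3}])

```text
time_s: 26.4
tool_pos: [0.4595, 0.3079, 0.0214]
ee_rot: [-0.0, -0.69, 0.724, 0.0]
ft_force: [-5.4, 0.2, 7.0]
finger_gap: 0.0487
```

```bash
python3 look.py w14.png
python3 - <<'E'
import cv2; im=cv2.imread("pics/w14.png"); print(im.shape)
E
```

```text
26.45 [0.45964337 0.30788792 0.02141636] 0.04891579945257099 [-3.83587167 -0.64896006  6.34537999]
core [([276.6, 105.0], 0.79, [0.5315, 0.3055, 0.035])]
chock [([281.5, 223.9], 0.57, [0.4769, 0.3062, 0.01])]
chock_grip [([277.7, 278.4], 0.88, [0.46, 0.3087, 0.034])]
(420, 560, 3)
```

View pics/w14.png

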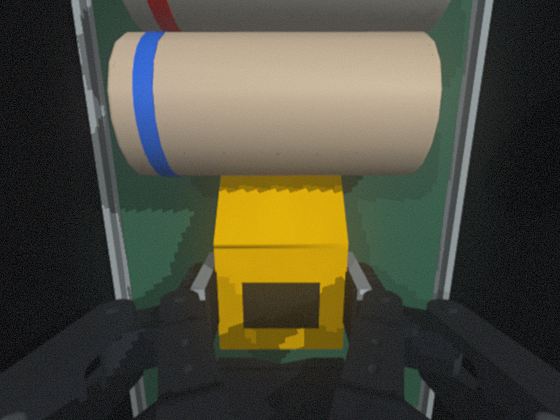

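Core square on the chock face and just meeting core_b. That was the 12th view, so I'll go by numbers from here: small steps until the push force rises above the ~4 N of sliding friction.

Emit:
arm_command(targets=[{"dx":0,"dy":-0.001,"dz":0,"rx":0,"ry":0,"rz":0,"gripper":0.3},{"dx":0,"dy":-0.002,"dz":0,"rx":0,"ry":0,"rz":0,"gripper":0.3},{"dx":0,"dy":-0.002,"dz":0,"rx":0,"ry":0,"rz":0,"gripper":0.3}])

```text
time_s: 26.9
tool_pos: [0.4611, 0.3078, 0.0214]
ee_rot: [-0.0, -0.69, 0.724, 0.0]
ft_force: [-5.1, 0.7, 7.1]
finger_gap: 0.049
```

Emit:
arm_command(targets=[{"dx":0,"dy":-0.001,"dz":0,"rx":0,"ry":0,"rz":0,"gripper":0.3},{"dx":0,"dy":-0.001,"dz":0,"rx":0,"ry":0,"rz":0,"gripper":0.3}])

```text
time_s: 27.1
tool_pos: [0.4617, 0.3077, 0.0214]
ee_rot: [-0.0, -0.69, 0.724, 0.0]
ft_force: [-5.3, 0.1, 7.5]
finger_gap: 0.0489
```

Emit:
arm_command(targets=[{"dx":0,"dy":-0.001,"dz":0,"rx":0,"ry":0,"rz":0,"gripper":0.3},{"dx":0,"dy":-0.001,"dz":0,"rx":0,"ry":0,"rz":0,"gripper":0.3}])

```text
time_s: 27.3
tool_pos: [0.4621, 0.3076, 0.0214]
ee_rot: [-0.001, -0.69, 0.724, 0.0]
ft_force: [-6.9, 0.4, 8.7]
finger_gap: 0.0489
```

Emit:
arm_command(targets=[{"dx":0,"dy":-0.001,"dz":0,"rx":0,"ry":0,"rz":0,"gripper":0.3},{"dx":0,"dy":-0.001,"dz":0,"rx":0,"ry":0,"rz":0,"gripper":0.3}])

```text
time_s: 27.5
tool_pos: [0.4624, 0.3076, 0.0214]
ee_rot: [-0.001, -0.69, 0.724, 0.001]
ft_force: [-9.4, 0.6, 9.7]
finger_gap: 0.049
```

```bash
python3 look.py w15.png
python3 - <<'E'
from h import *
for n in("top","scene"):
  c=bot.capture(n); cv2.imwrite(f"pics/{n}15.png",c["color"])
  print(n,[(onz(c,d["point"],.035).round(4)[:2].tolist(),round(float(d["conf"]),2)) for d in bot.pinpoint("core",n)])
E
```

```text
27.55 [0.46235283 0.30761296 0.02141253] 0.049025611687566285 [-8.19071258  0.94474641 10.70236815]
core [([276.2, 107.7], 0.87, [0.5334, 0.3054, 0.035])]
chock [([283.0, 226.8], 0.85, [0.4782, 0.3053, 0.01])]
chock_grip [([279.5, 280.0], 0.95, [0.462, 0.3077, 0.034]), ([276.3, 109.1], 0.26, [0.5329, 0.3054, 0.034])]
top [([0.5413, 0.135], 0.84), ([0.2448, -0.429], 0.83), ([0.6312, 0.2883], 0.79), ([0.253, -0.2916], 0.69), ([0.5865, 0.3], 0.63), ([0.5275, 0.2955], 0.47)]
scene [([0.269, -0.2893], 0.73), ([0.5535, 0.1231], 0.7), ([0.638, 0.3037], 0.63), ([0.5837, 0.293], 0.58), ([0.5741, 0.539], 0.49)]
```

Emit:
arm_command(targets=[{"dx":0,"dy":-0.001,"dz":0,"rx":0,"ry":0,"rz":0,"gripper":0.3},{"dx":0,"dy":-0.001,"dz":0,"rx":0,"ry":0,"rz":0,"gripper":0.3}])

```text
time_s: 28.1
tool_pos: [0.4624, 0.3076, 0.0214]
ee_rot: [-0.002, -0.69, 0.724, 0.001]
ft_force: [-12.3, 2.5, 12.4]
finger_gap: 0.0493
```

Stiff now (no motion, 12 N): the row is closed against the stop. I'll ease off and release.

Emit:
arm_command(targets=[{"dx":0,"dy":0.001,"dz":-0.0005,"rx":0,"ry":0,"rz":0,"gripper":0.3},{"dx":0,"dy":0.001,"dz":-0.0005,"rx":0,"ry":0,"rz":0,"gripper":0.57},{"dx":0,"dy":0.001,"dz":-0.0005,"rx":0,"ry":0,"rz":0,"gripper":0.59},{"dx":0,"dy":0.001,"dz":-0.0005,"rx":0,"ry":0,"rz":0,"gripper":0.62},{"dx":0,"dy":0.001,"dz":-0.0005,"rx":0,"ry":0,"rz":0,"gripper":0.66},{"dx":0,"dy":0.001,"dz":-0.0005,"rx":0,"ry":0,"rz":0,"gripper":0.75},{"dx":0,"dy":0.001,"dz":-0.0005,"rx":0,"ry":0,"rz":0,"gripper":0.75},{"dx":0,"dy":0.001,"dz":-0.0005,"rx":0,"ry":0,"rz":0,"gripper":0.75}])

```text
time_s: 28.9
tool_pos: [0.4637, 0.3077, 0.0217]
ee_rot: [0.0, -0.69, 0.724, -0.0]
ft_force: [-0.5, -0.1, -0.8]
finger_gap: 0.0641
```

```bash
python3 look.py w16.png
```

```text
28.95 [0.46368208 0.30773239 0.02171883] 0.06390941656605588 [ 0.52235477 -0.59212115  0.47251008]
core [([278.4, 110.5], 0.68, [0.5337, 0.3048, 0.035])]
chock [([283.1, 229.0], 0.84, [0.4784, 0.3054, 0.01])]
chock_grip [([282.0, 283.8], 0.86, [0.4614, 0.3068, 0.034]), ([279.9, 228.6], 0.5, [0.4867, 0.3065, 0.034])]
```

Emit:
arm_command(targets=[{"dx":0,"dy":0,"dz":-0.02,"rx":0,"ry":0,"rz":0,"gripper":0.75},{"dx":0,"dy":0,"dz":-0.05,"rx":0,"ry":0,"rz":0,"gripper":0.75},{"dx":0,"dy":0,"dz":-0.09,"rx":0,"ry":0,"rz":0,"gripper":0.75},{"dx":0,"dy":0,"dz":-0.14,"rx":0,"ry":0,"rz":0,"gripper":0.75},{"dx":0,"dy":0,"dz":-0.19,"rx":0,"ry":0,"rz":0,"gripper":0.75},{"dx":0,"dy":0,"dz":-0.24,"rx":0,"ry":0,"rz":0,"gripper":0.75},{"dx":0,"dy":0,"dz":-0.28,"rx":0,"ry":0,"rz":0,"gripper":0.75},{"dx":0,"dy":0,"dz":-0.28,"rx":0,"ry":0,"rz":0,"gripper":0.75},{"dx":0,"dy":0,"dz":-0.28,"rx":0,"ry":0,"rz":0,"gripper":0.75}])

```text
time_s: 30.0
tool_pos: [0.4638, 0.3078, 0.2331]
ee_rot: [0.001, -0.69, 0.724, -0.0]
ft_force: [-0.3, 0.4, -0.2]
finger_gap: 0.0644
```

```bash
python3 look.py w17.png
python3 - <<'E'
from h import *
c=bot.capture("wrist"); s=bot.trace("core","wrist")
for d in s:
  m=d["pixels"].astype(np.uint8); k=max(cv2.findContours(m,0,1)[0],key=cv2.contourArea); r=cv2.minAreaRect(k)
  print("core",np.round(r[0]),np.round(r[1]),round(r[2],1),round(float(d["conf"]),2),onz(c,r[0],.035).round(4)[:2])
for d in bot.trace("chock","wrist")[:1]:
  m=d["pixels"].astype(np.uint8); k=max(cv2.findContours(m,0,1)[0],key=cv2.contourArea); print("chock",[(p[0].tolist(),onz(c,p[0],.048).round(4)[:2].tolist()) for p in cv2.approxPolyDP(k,4,True)])
g=c["color"]; 
for col in(250,281,310): print(col,[int(v) for v in g[0:200:6,col,2]])
# bystanders, top camera
c=bot.capture("top")
for t in("cover","caliper","bottle0","wire_brush","core"): print(t,[(np.round(d["point"]).tolist(),round(float(d["conf"]),2)) for d in bot.pinpoint(t,"top")])
E
```

```text
30.05 [0.46320224 0.30746373 0.23184037] 0.06376869612901194 [-0.39779235  0.00971969  0.4239663 ]
core [([463.6, 95.4], 0.96, [0.5442, 0.1259, 0.035]), ([286.4, 0.0], 0.95, [0.6345, 0.2943, 0.035]), ([283.3, 56.8], 0.89, [0.5872, 0.2993, 0.035]), ([281.0, 116.2], 0.78, [0.5333, 0.3041, 0.035]), ([265.5, 366.1], 0.69, [0.241, 0.3369, 0.035])]
chock [([282.3, 167.5], 0.71, [0.479, 0.3052, 0.01]), ([54.7, 104.2], 0.42, [0.557, 0.5413, 0.01])]
chock_grip [([283.1, 184.9], 0.8, [0.4641, 0.3052, 0.034])]
core [278. 114.] [ 54. 109.] 90.0 0.81 [0.5339 0.3063]
core [467.  88.] [ 52. 133.] 46.3 0.76 [0.5491 0.1235]
core [284.  14.] [ 29. 118.] 90.0 0.73 [0.6205 0.2961]
core [266. 339.] [43. 43.] 5.4 0.67 [0.2788 0.3333]
core [282.  58.] [ 59. 115.] 90.0 0.56 [0.5846 0.3   ]
chock [([257, 141], [0.5098, 0.3272]), ([256, 209], [0.4423, 0.3327]), ([302, 210], [0.439, 0.2861]), ([303, 142], [0.5068, 0.283])]
250 [190, 166, 150, 122, 111, 231, 238, 240, 239, 234, 223, 210, 182, 148, 123, 238, 243, 244, 244, 239, 228, 212, 177, 136, 97, 96, 105, 101, 103, 98, 94, 96, 91, 96]
281 [193, 175, 150, 129, 115, 231, 239, 240, 239, 235, 228, 214, 189, 157, 130, 236, 243, 244, 244, 241, 233, 220, 188, 147, 189, 247, 247, 247, 243, 246, 247, 107, 107, 102]
310 [198, 181, 153, 135, 112, 230, 238, 240, 239, 237, 228, 214, 189, 158, 128, 234, 243, 244, 244, 242, 235, 220, 189, 140, 106, 108, 113, 110, 114, 109, 110, 111, 107, 110]
cover [([281.0, 152.0], 0.91), ([148.0, 201.0], 0.62), ([210.0, 221.0], 0.18)]
caliper [([284.0, 251.0], 0.63)]
bottle0 [([147.0, 223.0], 0.86), ([152.0, 245.0], 0.73), ([146.0, 203.0], 0.67)]
wire_brush [([424.0, 247.0], 0.82), ([211.0, 176.0], 0.31)]
core [([404.0, 288.0], 0.82), ([367.0, 282.0], 0.79), ([257.0, 205.0], 0.7), ([211.0, 207.0], 0.67), ([212.0, 182.0], 0.63), ([210.0, 196.0], 0.57), ([362.0, 205.0], 0.48)]
```

Run:
```python
from h import *
c=bot.capture("wrist"); g=c["color"].astype(int)
for n,row in(("core",102),("core",110),("core_b",46),("core_b",54),("core_a",2),("core_a",6)):
  r=g[row,:,2]; x=np.nonzero(r[200:360]>150)[0]+200; print(n,row,x.min(),x.max(),[onz(c,(v,row),.045).round(4)[:2].tolist() for v in(x.min(),x.max())])
```

```text
core 102 224 333 [[0.5482, 0.3569], [0.5432, 0.254]]
core 110 200 357 [[0.542, 0.3803], [0.5349, 0.2313]]
core_b 46 225 340 [[0.5963, 0.3515], [0.5913, 0.2474]]
core_b 54 226 340 [[0.5896, 0.3512], [0.5846, 0.2474]]
core_a 2 227 344 [[0.6314, 0.3465], [0.6264, 0.2439]]
core_a 6 227 343 [[0.6283, 0.3468], [0.6234, 0.2448]]
```

Run:
```python
from h import *
print(bot.finish_job(), bot.observe()["time_s"])
```

```text
the job is handed in; nothing more can be done
the job is handed in; nothing more can be done
```

The job is handed in at about 30 s of the 64 s allowed. I lifted the blue-banded core straight out through the port and saw no contact with the shield in the forces. I then laid it on the mat next to core_b. Gripping the chock by its block end, I pushed the row against the stop until it would not move further (about 12 N), then let go and raised the arm clear.

**Last checks:**
- **Row:** the core is at about (0.534, 0.305), which is where a closed row against the stop puts it. No gap showed between the three cores.
- **Chock:** square behind the core, 54–55 mm from its axis (nominal 54.4). It sits within about 3 mm of the core's middle.
- **Bystanders:** by the networks' points in the top picture, the cover, caliper, bottles, brush and look-alikes had moved only a few pixels, which is about their own error.

**What disagreed:** my last measurement put the new core about 4 mm to +y of core_b's line, and core_b about 2.5 mm off core_a's. An earlier estimate gave 0–2 mm for the new core. I left it because nudging it risked disturbing the row. I had used all 12 picture views before the row was fully closed, so the final checks are by measurement only.

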